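# Press a mounted specimen home with a quick clamp

### The arm

A 7-joint arm with a two-finger parallel gripper is mounted at the origin on a cart in front of the work surface, level with it; the furniture and walls round the work are solid. World frame = base frame: x ahead of the robot, y to its left, z up, the work surface at z = 0. Lengths are in mm, angles in rad, forces in N, time in s.
With the tool pointing down it reaches from about 400 to 875 mm from the base axis. Payload 4.4 kg.
Tool frame: the origin (TCP) lies at the very end of the fingers, on their centre line; the grasp point (between the pads) lies 19 mm behind it (ctrl.grip_point_offset is the distance from the TCP to the grasp point, in mm); z points along the fingers, x is the direction in which the jaws open and shut, and the axes are right-handed (so a half turn about z gives the same grasp; the last joint's range is limited). The gripper opens to 85 mm and grips with 20 to 120 N. Pads are 22 mm wide; open, the fingers measure 114 mm over their backs; the gripper's body (76 mm by 85 mm) begins 54 mm behind the grasp point. The pads swing forward as they close: fully open they stand 13 mm farther back than shut.
Start: joints at [1.19, 0.628, 0.038, 1.517, -0.027, 0.996, -0.02], TCP at [201.285, -618.063, 231.313] pointing down, gripper open.
Joint ranges: [-3.06, 3.06], [-0.37, 2.12], [-1.25, 1.32], [0.18, 2.47], [-1.1, 4.24], [0.23, 1.98], [-2.94, 2.94]. Speed limits (rad/s): [2.57, 2.57, 3.14, 3.14, 3.14, 3.14, 3.14].

### API

Orientations are given as [roll, pitch, yaw] about the fixed x, y, z axes, in that order (R = Rz(yaw) Ry(pitch) Rx(roll)).
In Python, from cell import ctrl gives the robot as it stands.
- The arm moves only by the shell command python3 -m pendant 'ROWS'. ROWS is JSON, one flat list of numbers, 7 for each row, row after row: the shift along the world's x, y, z in m, then the turn, a rotation vector about the world's x, y, z in degrees, then the opening, from 0 (shut) to 1 (fully open). A call has 1 to 20 rows; each row is the pose to reach, as a shift and turn from the pose measured when the call began; what a row does not reach only later rows make up. A row lasts 1/12 s, in which the tool goes at most 41.7 mm and 7.16 degrees, less where a joint would pass 70% of its speed; a pose out of reach is approached as far as the arm can. A call with a gripper value outside its range is refused whole. The fingers move at their own pace and stop on an object; the grip force is fixed at half the most. Time passes only in rows, so rows that repeat a pose let the fingers close. It gives the time, the measured TCP pose, the force and the opening at its end, in the units of the state.
- ctrl.read_state(): the state, without advancing time (a new reading comes with each control period).
- ctrl.get_image(name): name is "side" or "top"; returns a dict with "image" (400x640x3 uint8, red, green, blue), "fx", "fy", "cx", "cy" (pixels), "world_from_camera" (4x4, takes a point from camera to world coordinates). Camera axes: x right, y up, looking along -z (the intrinsics and any distortion apply to the point x, -y, -z); pixel columns grow to the right and rows downward; lengths in mm; the calibration is good to about 2 mm. A picture is of the moment at which its call begins. There is no depth.
- ctrl.finish_job(): hands the job in, once; it reports no verdict.
Trained networks look in a picture, given as the dict that the camera call returned (one of the last four; its "shot" number tells which), for a name from the list of things; names that differ only in an ending like _2 or _b are one class to them, and where a whole thing is asked for, a point or a joint stands for the part that bears it (a point fixed in the world has none). Each returns a list of dicts, best first, with "confidence" (0 to 1); they miss things now and then, are a little off and sometimes report something else, mostly with a low value. They report only what shows in the picture. A call takes as long as a camera call. They do not tell look-alikes from the thing itself.
- ctrl.cut_out(picture, label): "mask" (400x640 bool, what is visible of it) and "bbox" ([left, top, right, bottom] in pixels, round what is visible of it).
The state is a dict: "clock": time; "qpos": joint angles; "qd": joint speeds; "tau": joint torques, N m; "eef_pos": TCP position; "tool_rot": TCP orientation; "force": force on the tool from outside, world axes, zero at the start; "torque": the same for the moment, N m; "width": finger opening in mm.
Only numpy, scipy, OpenCV 4.12 (cv2) and the standard library are available. Lean on these libraries where they do the work, as an engineer would, in place of code of your own. Each camera call takes 0.05 s, during which the arm holds its last target. There are 200 camera calls.

### The job

Lay the large mounted specimen flat on the bed of the quick clamp, between the jaw and the spring cheeks. Pump the trigger until the jaw has pressed the specimen past the cheeks and firmly home in the V-stop, stopping as soon as it is firm so that it is not crushed; then press the release lever and slide the head all the way back, leaving the specimen home. Push the trigger and the lever gently and leave everything else in place.

Things in the scene. Friction and masses are not known exactly. Their poses are not given: they have to be found in the camera images.
- clamp: Grey metal quick clamp screwed to the worktop, 110 x 262 mm. Origin: centre of its underside. Its y axis runs along the bed from the trigger end (-y) to the V-stop (+y), x across, z up. Along the bed stand: trigger, release lever, spring jaw pad, free bed, two spring cheeks (one on each side), V-stop.
- head (a joint): Travel (m) of the sliding grey head along the clamp's +y: 0 fully back, at most 0.0645; resists sliding with about 3 N. A ratchet stops it from going back unless the release lever is down. Each full pump of the trigger (press, let go) moves head and jaw one 7 mm tooth on; about 8 or 9 pumps bring the specimen home, the count differs.
- load_spot (a point): Where to lay the specimen: a point on the bed's top, 22 mm above the worktop. Bed 46 mm wide between lips 5 mm high (outer edges 57 mm apart). With the head back the pad face is 30 mm before it (-y); the cheek guides begin 15 to 23 mm after it (+y), beside the lips (|x| over 21), up to 37 mm above the worktop. 5 mm off along y, 3 mm across do no harm.
- home (a point): Centre of the specimen when fully home against both faces of the V-stop, half-way up (32 mm above the worktop), 36 to 44 mm past load_spot along the clamp's +y (V-stop and cheeks sit on an adjustable carrier, set differently each time). The cheeks resist on the way (jaw force up to about 12 N), then snap in behind its widest part and keep it home.
- specimen_mid (a point): Centre of the large mounted specimen, half-way up: a resin disc with a metal piece in its top, 40 mm across, 21 mm high, about 50 g, loose, lying flat on the mouse mat (3 mm thick). Two smaller ones, 30 mm across, lie near it and are not wanted.
- pad_face (a point): Middle of the jaw pad's front face (36 wide, 15 high), 32 mm above the worktop. The pad rides on a spring before the head, 1.5 N per mm, so a tooth adds 10 N once the specimen is home. Held firmly means more than 4 N left by the ratchet with the trigger let go; more than 25 N cracks the specimen. One tooth too many can crack it.
- jaw_pad: The jaw pad itself, a black rubber block 36 x 8 x 15 mm on a spring plunger; origin on its front face at bed height, axes as the clamp's.
- trigger_press (a point): Where to press the trigger: top of its polished, slippery paddle (26 wide, 72 long, 90 mm above the worktop at rest), 46 mm behind (-y) its pivot, at the rear of the head, moving with it. Pressed straight down it clicks by 14 mm, stops at 18 mm, springs back. Held at 16 mm it pushes back 3 N empty and 0.6 N more per N of jaw force: over 7.5 N with the specimen home is firm. Over 30 N harms it.
- release_press (a point): Where to press the release lever: top of the round thumb bar across it (28 mm wide, 95 mm above the worktop), on top of the head, moving with it. It sinks 7.5 mm to a soft stop, pawls clear beyond 6 mm; 8 N hold it there, over 30 N harms it. 16 mm behind the bar (-y) stands a ridge 8 mm higher, to push against: keep the lever down and push towards -y to slide the head back.
- mount_a: One of the two smaller mounted specimens, 30 mm across, 16 mm high; stays where it is. Origin: centre of its underside.
- mount_b: The other smaller mounted specimen, 30 mm across, 15 mm high; stays where it is. Origin: centre of its underside.
There are look-alikes about, which are no part of the job. Leave any green or white look-alike of the part that bears specimen_mid alone.

How it is judged (in metres and radians):
On the way, in this order (a step that is already met when the one before it is completed fails the run):
1. the large specimen lies flat on the bed between jaw and cheeks, let go (x of specimen_mid in the frame of load_spot between -0.005 and 0.005 m and y of specimen_mid in the frame of load_spot between -0.015 and 0.019 m and angle between specimen_mid's own z axis and vertical below 0.1 rad and z of specimen_mid in the frame of home between -0.003 and 0.003 m and contact force between the fingers and specimen below 0.3 N), for 0.2 s.
2. the trigger is pumped (z of trigger_press in the frame of clamp below 0.077 m).
3. the ratchet holds the specimen home with more than 4 N, the trigger let go (horizontal distance between specimen_mid and home below 0.002 m and angle between specimen_mid's own z axis and vertical below 0.1 rad and z of specimen_mid in the frame of home between -0.003 and 0.003 m and contact force between jaw_pad and specimen above 4 N and contact force between the fingers and clamp below 0.3 N), for 0.3 s.
At the end, for the whole second after the job is handed in: The large specimen lies flat and at rest within 2 mm of its home place in the V-stop, and the head is back within 4 mm of its rear stop, everything let go (value of joint head below 0.004 m and horizontal distance between specimen_mid and home below 0.002 m and angle between specimen_mid's own z axis and vertical below 0.1 rad and z of specimen_mid in the frame of home between -0.003 and 0.003 m and linear speed of specimen below 0.01 m/s); the robot touches nothing.
It fails at once if the jaw squeezes the specimen with more than 25 N (contact force between jaw_pad and specimen above 25 N).
It fails at once if the trigger is pushed with more than 30 N (contact force between the fingers and trigger above 30 N).
It fails at once if the release lever is pushed with more than 30 N (contact force between the fingers and release above 30 N).
It fails at once if another thing is moved by more than 20 mm (distance of any of mount_a, mount_b, petri, cleaner, buds, block, level, tweez, dropper, mouse from where it was at the start of the episode above 0.02 m).
It also fails if it takes over 72 s, if anything falls off the work surface, if the arm or the gripper's body presses on something with over 40 N, if the wrist force passes 120 N, or if a joint passes its speed limit or range.

## Working session

There is one attempt and no reset: what is moved stays moved. The work goes in short steps, Python scripts to look and compute and a shell command to move; the robot and the scene stay as the last step left them, time stands still between calls to the robot, and variables do not carry over. Pictures are saved under pics/ and viewed, about 8 in all and at most 12, crops included, and the job is handed in when it is done.

```bash
ls; mkdir -p pics
cat > h.py <<'E'
import numpy as np, cv2
from cell import ctrl
def px2w(im,u,v,z):
    T=np.array(im["world_from_camera"]); d=np.array([(u-im["cx"])/im["fx"],-(v-im["cy"])/im["fy"],-1.])
    d=T[:3,:3]@d; o=T[:3,3]; return o+d*(z-o[2])/d[2]
def w2px(im,p):
    T=np.array(im["world_from_camera"]); c=T[:3,:3].T@(np.array(p,float)-T[:3,3])
    return im["cx"]+im["fx"]*c[0]/-c[2], im["cy"]-im["fy"]*c[1]/-c[2]
def save(im,n): cv2.imwrite(f"pics/{n}.png",cv2.cvtColor(im,cv2.COLOR_RGB2BGR))
E
python3 - <<'E'
from h import *
a=ctrl.get_image("top"); b=ctrl.get_image("side")
save(np.vstack([a["image"]]),"top0"); save(b["image"],"side0")
for n,im in (("top",a),("side",b)):
    print(n,[k for k in im], im["fx"],im["cx"],im["cy"],np.round(im["world_from_camera"],3).tolist())
    for l in ["clamp","specimen_mid","trigger_press","release_press","jaw_pad","mount_a","head"]:
        try:
            for r in ctrl.cut_out(im,l)[:4]: print(l,round(r["confidence"],2),r["bbox"],np.round(np.argwhere(r["mask"]).mean(0)[::-1],1))
        except Exception as e: print(l,e)
print(ctrl.read_state())
E
```

```text
pics
top ['image', 'fx', 'fy', 'cx', 'cy', 'world_from_camera', 'shot'] 460.70002749738035 317.88498551136837 206.24955321717073 [[-0.007, 0.996, -0.093, 483.757], [-1.0, -0.008, -0.007, -198.314], [-0.007, 0.093, 0.996, 985.682], [0.0, 0.0, 0.0, 1.0]]
clamp 0.8 [178.0, 180.7, 312.0, 254.8] [242.1 217.5]
specimen_mid 0.84 [434.3, 207.6, 452.7, 224.0] [443.3 215.4]
specimen_mid 0.83 [326.1, 217.1, 344.6, 236.5] [334.4 224.9]
specimen_mid 0.77 [401.4, 186.4, 420.3, 207.2] [407.8 196.5]
specimen_mid 0.55 [325.6, 172.6, 348.1, 190.2] [336.7 181. ]
trigger_press 0.95 [265.0, 194.5, 298.2, 217.0] [283.3 204.8]
release_press 0.67 [239.3, 205.6, 263.6, 219.0] [249.9 211.3]
release_press 0.6 [177.7, 179.8, 308.7, 255.3] [242.  217.3]
jaw_pad 0.53 [227.0, 212.5, 238.8, 226.3] [233.9 218. ]
jaw_pad 0.21 [176.1, 180.6, 304.0, 253.7] [242.1 217.4]
mount_a 0.7 [377.7, 223.3, 391.9, 237.6] [385.5 229.7]
mount_a 0.42 [368.3, 170.3, 383.8, 185.5] [375.6 176.6]
head 0.81 [228.3, 200.7, 302.2, 227.1] [264.  210.1]
side ['image', 'fx', 'fy', 'cx', 'cy', 'world_from_camera', 'shot'] 380.1476608182373 315
[... 788 characters left out ...]
5.4 176.4]
{'clock': 0.8, 'qpos': array([ 1.1902007 ,  0.6283544 ,  0.0385085 ,  1.51737956, -0.02700728,
        0.99629135, -0.02001528]), 'qd': array([ 2.08818227e-05,  3.89608705e-04,  1.23505829e-04,  1.18163151e-04,
       -9.35084924e-04, -1.20730951e-04, -1.83536307e-03]), 'tau': array([-5.61051911e-04, -5.63215899e+01,  1.22532919e+00, -1.93775243e+01,
        1.09530755e-02,  1.50999625e-03,  1.34187795e-05]), 'eef_pos': array([ 201.28855998, -618.0822943 ,  231.34970616]), 'tool_rot': array([-3.14155111e+00, -8.49629203e-05, -1.25605136e+00]), 'force': array([ 0.8585282 , -0.30336192,  0.55982195]), 'torque': array([0.01395768, 0.03525529, 0.03492484]), 'width': 85.38002392268407}
```

Run:
```python
import cv2
a=cv2.imread("pics/top0.png");b=cv2.imread("pics/side0.png")
x=cv2.resize(a[150:275,160:480],(800,312),interpolation=cv2.INTER_CUBIC)
y=cv2.resize(b[140:290,230:430],(384,288),interpolation=cv2.INTER_CUBIC)
import numpy as np
y=np.hstack([y,cv2.resize(b,(416,260))[:, :416].copy() if 0 else cv2.resize(b,(416,288))])
cv2.imwrite("pics/v1.png",np.vstack([x,y]))
```

```text
(no output)
```

View pics/v1.png

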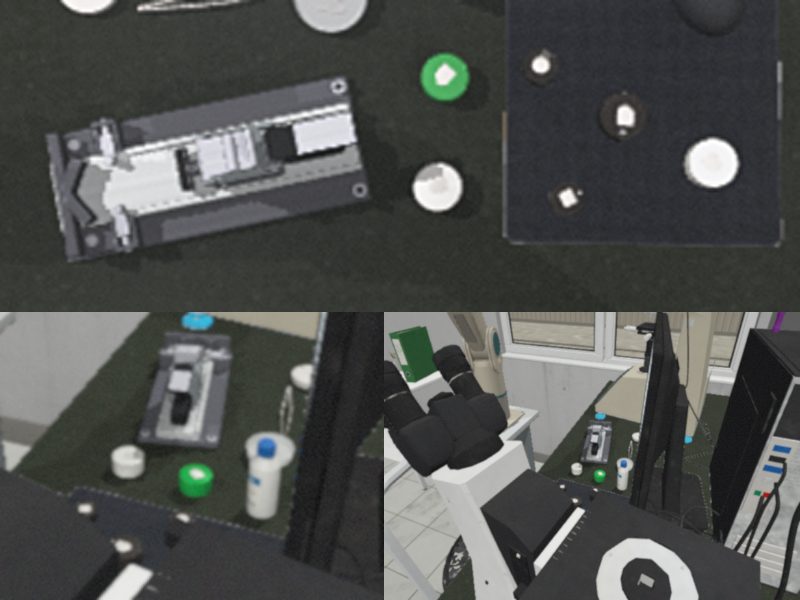

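Top view: the candidates are the black disc with metal at px (408,197), white (443,215), white (334,225), green (337,181), and small mounts at (376,176) and (386,229). I choose the large black one on the mat at (408,197). The clamp spans px 178–312, with the V-stop on the left (+y) and the trigger on the right.

Run:
```python
from h import *
ims=[ctrl.get_image("top") for _ in range(4)]; a=ims[-1]
avg=np.mean([i["image"] for i in ims],0).astype(np.uint8)
r=[ctrl.cut_out(a,l)[0]["mask"].astype(np.uint8) for l in("clamp","trigger_press","head","jaw_pad","release_press")]
for n,m,z in zip(("clamp","trig","head","pad","rel"),r,(5,90,75,40,95)):
    p=np.argwhere(m)[:,::-1]; w=np.array([px2w(a,u,v,z)[:2] for u,v in p],np.float32)
    (c,s,t)=cv2.minAreaRect(w); print(n,np.round(c,1),np.round(s,1),round(t,2),"mean",w.mean(0).round(1))
for s in ctrl.cut_out(a,"specimen_mid")[:4]:
    q=np.argwhere(s["mask"]).mean(0)[::-1]; b=s["bbox"]; print("spec",q.round(1),px2w(a,*q,22).round(1),px2w(a,(b[0]+b[2])/2,(b[1]+b[3])/2,20).round(1), s["mask"].sum())
c=cv2.resize(avg[172:262,172:320],None,fx=5.4,fy=5.4,interpolation=cv2.INTER_CUBIC)
d=cv2.resize(avg[165:245,360:460],None,fx=1.3,fy=1.3)
save(c,"clamp1")
cv2.imwrite("pics/avg.png",cv2.cvtColor(avg,4))
```

```text
Traceback (most recent call last):
IndexError: list index out of range
```

Run:
```python
from h import *
ims=[ctrl.get_image("top") for _ in range(4)]; a=ims[-1]
avg=np.mean([i["image"] for i in ims],0).astype(np.uint8)
for n,l,z in zip(("clamp","trig","head","pad","rel"),("clamp","trigger_press","head","jaw_pad","release_press"),(5,90,75,40,95)):
  for im in ims:
    q=ctrl.cut_out(im,l)
    if not q: continue
    p=np.argwhere(q[0]["mask"])[:,::-1]; w=np.array([px2w(a,u,v,z)[:2] for u,v in p],np.float32)
    (c,s,t)=cv2.minAreaRect(w); print(n,np.round(c,1),np.round(s,1),round(t,2),"mean",w.mean(0).round(1))
for s in ctrl.cut_out(a,"specimen_mid")[:4]:
    q=np.argwhere(s["mask"]).mean(0)[::-1]; b=s["bbox"]; print("spec",q.round(1),px2w(a,*q,22).round(1),px2w(a,(b[0]+b[2])/2,(b[1]+b[3])/2,20).round(1), s["mask"].sum())
save(cv2.resize(avg[172:262,172:320],None,fx=5.4,fy=5.4,interpolation=cv2.INTER_CUBIC),"clamp1")
cv2.imwrite("pics/avg.png",cv2.cvtColor(avg,4))
```

```text
clamp [553.5 -30.8] [112.8 262.3] 11.04 mean [552.8 -30.6]
clamp [554.6 -30.4] [113.8 264.7] 10.44 mean [553.4 -30.5]
clamp [555.1 -29.7] [114.5 263.5] 11.38 mean [552.9 -29.9]
clamp [555.2 -29.4] [116.9 263.8] 11.15 mean [552.8 -29.3]
trig [ 572.  -124.2] [25.6 72.4] 12.14 mean [ 571.8 -123.4]
trig [ 570.7 -125. ] [26.3 72.8] 11.38 mean [ 571.1 -125.1]
trig [ 571.5 -123.9] [26.9 73.9] 12.12 mean [ 571.2 -123.7]
trig [ 571.2 -123.9] [26.1 72.3] 11.71 mean [ 571.2 -123.3]
head [561.9 -88.7] [ 47.2 147.5] 10.22 mean [561.9 -85.6]
head [561.1 -89.1] [ 46.8 146.8] 8.68 mean [562.1 -85.3]
head [562.  -89.5] [ 45.3 142.4] 9.06 mean [562.9 -86.1]
head [561.9 -89.3] [ 45.4 145.5] 10.36 mean [561.8 -86. ]
pad [550.  -20.6] [35.  17.7] 11.85 mean [549.4 -18.6]
pad [548.3 -20.2] [35.2 18.6] 0.59 mean [548.6 -19.4]
pad [552.2 -36. ] [110.7 254.1] 11.58 mean [550.1 -35.8]
rel [556.4 -61.2] [30.4 44.5] 7.71 mean [556.8 -60.1]
rel [558.1 -60.8] [32.8 46.3] 9.6 mean [558.3 -60.4]
rel [557.8 -60.7] [32.1 45.3] 9.91 mean [558.  -60.3]
rel [557.  -60.2] [34.4 46. ] 10.22 mean [558.2 -59.2]
spec [408.  196.3] [ 593.2 -381.5   22. ] [ 591.6 -383.    20. ] 320
spec [334.2 224.6] [ 534.9 -225.8   22. ] [ 529.6 -229.8   20. ] 264
spec [337.  181.2] [ 626.5 -232.6   22. ] [ 626.4 -235.6   20. ] 284
spec [443.9 215.6] [ 552.1 -455.5   22. ] [ 555.5 -457.3   20. ] 358
```

View pics/clamp1.png

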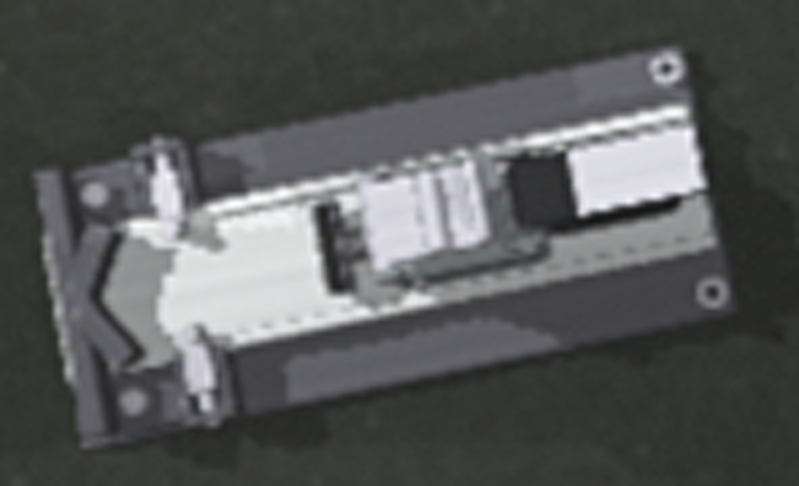

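Crop: the V-stop is at the left, the jaw pad's front edge at about crop (323,249), i.e. px (231.9,218.2), and the paddle's white part spans crop x 570–705. The bed tilts by about 11.3°. Next I overlay my clamp model and check the surroundings.

Run:
```python
from h import *
im=ctrl.get_image("top")
t=np.radians(11.4); ex=np.array([np.cos(t),np.sin(t)]); ey=np.array([-np.sin(t),np.cos(t)])
C=np.array([553.6,-30.2])
pf=px2w(im,172+323.5/5.4-.4,172+249.5/5.4-.4,39.5)[:2]
tr=np.array([571.4,-124.1]); print("pf",pf.round(1),"clamp xy",((pf-C)@ex).round(1),((pf-C)@ey).round(1),"trig",((tr-C)@ex).round(1),((tr-C)@ey).round(1))
P=lambda x,y,z:np.append(C+x*ex+y*ey,z)
sc=w2px(im,[592,-383,13.5]); print("mask bbox ctr z13.5",[px2w(im,410.8,196.8,13.5).round(1),px2w(im,408,196.4,15).round(1)])
k=5; big=cv2.resize(im["image"][172:262,172:320],None,fx=k,fy=k,interpolation=cv2.INTER_CUBIC)
def line(pts,col):
    q=np.array([[(w2px(im,p)[0]-172+.5)*k,(w2px(im,p)[1]-172+.5)*k] for p in pts]); cv2.polylines(big,[q.astype(np.int32)],False,col,1)
line([P(*a,4) for a in((-55,-131),(55,-131),(55,131),(-55,131),(-55,-131))],(255,0,0))
for x in(-28.5,28.5): line([P(x,-120,27),P(x,110,27)],(0,255,0))
py=(pf-C)@ey
line([P(-18,py,39.5),P(18,py,39.5)],(255,255,0))
th=np.linspace(0,6.3,40); line([P(20*np.cos(a),py+30+20*np.sin(a),22) for a in th],(255,0,255))
line([P(*a,90) for a in((-13,-132),(13,-132),(13,-60),(-13,-60),(-13,-132))],(0,255,255))
line([P(-14,-45,95),P(14,-45,95)],(0,128,255))
full=cv2.resize(im["image"],(208,130))
out=np.zeros((600,740,3),np.uint8); out[:450]=big; out[450:580,:208]=full
g=cv2.resize(im["image"][165:245,360:460],None,fx=1.8,fy=1.8,interpolation=cv2.INTER_CUBIC); out[452:452+144,220:400]=g
s=ctrl.get_image("side")["image"]; g=cv2.resize(s[140:215,290:360],None,fx=2,fy=2,interpolation=2); out[450:600,420:560]=g
save(out,"v3")
```

```text
pf [549.7 -13.9] clamp xy -0.6 16.8 trig -1.1 -95.6
mask bbox ctr z13.5 [array([ 593.1, -389.1,   13.5]), array([ 593.8, -382.9,   15. ])]
```

View pics/v3.png

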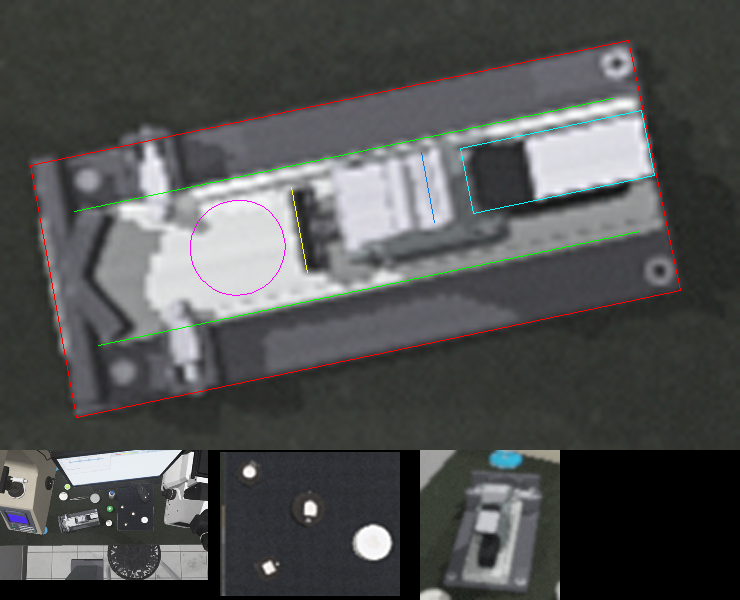

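The overlay fits: base, lips, paddle and pad face all line up. The black disc on the mat is confirmed as the target, at about (593,-383) mm. Load spot is about (544,16) with clamp yaw 11.4°. Moving above the specimen.

```bash
python3 -m pendant '[0.392,0.235,-0.08,0,0,83.4,0.8, 0.392,0.235,-0.08,0,0,83.4,0.8, 0.392,0.235,-0.08,0,0,83.4,0.8, 0.392,0.235,-0.08,0,0,83.4,0.8, 0.392,0.235,-0.08,0,0,83.4,0.8, 0.392,0.235,-0.08,0,0,83.4,0.8, 0.392,0.235,-0.08,0,0,83.4,0.8, 0.392,0.235,-0.08,0,0,83.4,0.8, 0.392,0.235,-0.08,0,0,83.4,0.8, 0.392,0.235,-0.08,0,0,83.4,0.8, 0.392,0.235,-0.08,0,0,83.4,0.8, 0.392,0.235,-0.08,0,0,83.4,0.8, 0.392,0.235,-0.08,0,0,83.4,0.8, 0.392,0.235,-0.08,0,0,83.4,0.8, 0.392,0.235,-0.08,0,0,83.4,0.8]'
```

```text
clock: 3.8
eef_pos: [591.8, -384.9, 151.3]
tool_rot: [3.141, 0.002, 0.196]
force: [-1.1, 0.3, 0.8]
width: 68.2
```

```bash
python3 -m pendant '[0.001,0.002,-0.04,0,0,0.2,0.8, 0.001,0.002,-0.08,0,0,0.2,0.8, 0.001,0.002,-0.11,0,0,0.2,0.8, 0.001,0.002,-0.11,0,0,0.2,0.8, 0.001,0.002,-0.11,0,0,0.2,0.8]'
python3 - <<'E'
from h import *
s=ctrl.get_image("side"); t=ctrl.get_image("top"); st=ctrl.read_state(); print(st["eef_pos"].round(1))
out=np.hstack([cv2.resize(s["image"][195:285,230:330],(400,360),interpolation=2),cv2.resize(t["image"][150:240,360:460],(400,360),interpolation=2)])
for r in ctrl.cut_out(s,"specimen_mid"): print(r["confidence"],r["bbox"])
print(w2px(s,[593,-383,24]),w2px(s,st["eef_pos"]))
save(out,"v4")
E
```

```text
clock: 4.22
eef_pos: [590.6, -384.0, 40.3]
tool_rot: [-3.141, 0.005, 0.197]
force: [0.7, 0.1, 0.1]
width: 68.4
[ 593.9 -384.6   43.9]
0.7 [325.6, 219.7, 341.7, 236.2]
0.62 [291.3, 255.9, 303.9, 276.7]
(np.float64(293.28366179293454), np.float64(261.4198107417835)) (np.float64(293.0705337234833), np.float64(254.95362954440682))
```

View pics/v4.png

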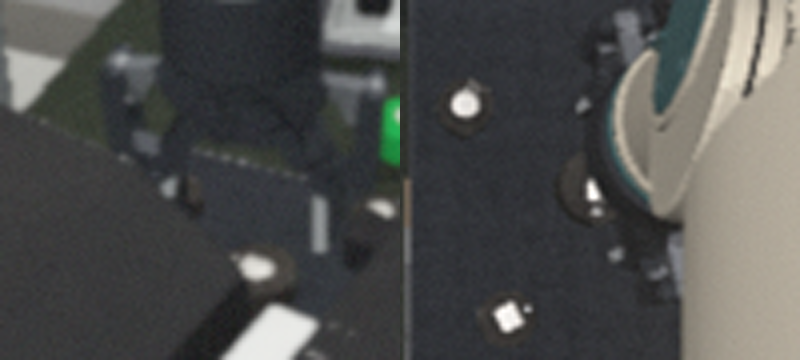

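The disc sits between the fingers in both views: side px (295,262), top px (409,197). Descending and gripping.

```bash
python3 -m pendant '[-0.001,0.001,-0.02,0,0,0.2,0.8, -0.001,0.001,-0.035,0,0,0.2,0.8, -0.001,0.001,-0.035,0,0,0.2,0.8, -0.001,0.001,-0.035,0,0,0.2,0.8, -0.001,0.001,-0.035,0,0,0.2,0.8, -0.001,0.001,-0.035,0,0,0.2,0.2, -0.001,0.001,-0.035,0,0,0.2,0.2, -0.001,0.001,-0.035,0,0,0.2,0.2, -0.001,0.001,-0.035,0,0,0.2,0.2, -0.001,0.001,-0.035,0,0,0.2,0.2, -0.001,0.001,-0.035,0,0,0.2,0.2, -0.001,0.001,-0.035,0,0,0.2,0.2, -0.001,0.001,-0.035,0,0,0.2,0.2, -0.001,0.001,-0.035,0,0,0.2,0.2]'
python3 - <<'E'
from h import *
print(ctrl.read_state()["eef_pos"].round(1))
E
```

```text
clock: 5.53
eef_pos: [594.2, -383.8, 10.7]
tool_rot: [3.136, -0.003, 0.201]
force: [0.5, -0.0, 6.1]
width: 37.3
[ 594.2 -383.8   10.7]
```

```bash
python3 -m pendant '[0,0,0,0,0,0,0.2, 0,0,0,0,0,0,0.2, 0,0,0,0,0,0,0.2]'; python3 -m pendant '[0,0,0.03,0,0,0,0.2, 0,0,0.06,0,0,0,0.2, 0,0,0.06,0,0,0,0.2, 0,0,0.06,0,0,0,0.2]'
python3 - <<'E'
from h import *
s=ctrl.get_image("side"); t=ctrl.get_image("top"); st=ctrl.read_state(); print(st["eef_pos"].round(1),st["force"])
out=np.hstack([cv2.resize(s["image"][195:285,230:330],(400,360),interpolation=2),cv2.resize(t["image"][150:240,360:460],(400,360),interpolation=2)])
save(out,"v5")
E
```

```text
clock: 5.78
eef_pos: [594.2, -383.9, 10.7]
tool_rot: [3.136, -0.003, 0.201]
force: [0.1, 0.1, 2.2]
width: 37.4
clock: 6.12
eef_pos: [595.5, -384.6, 72.7]
tool_rot: [3.133, -0.006, 0.201]
force: [-1.2, -0.0, -1.3]
width: 37.7
[ 593.5 -383.6   69.9] [-0.45652383  0.48667032 -0.11928448]
```

View pics/v5.png

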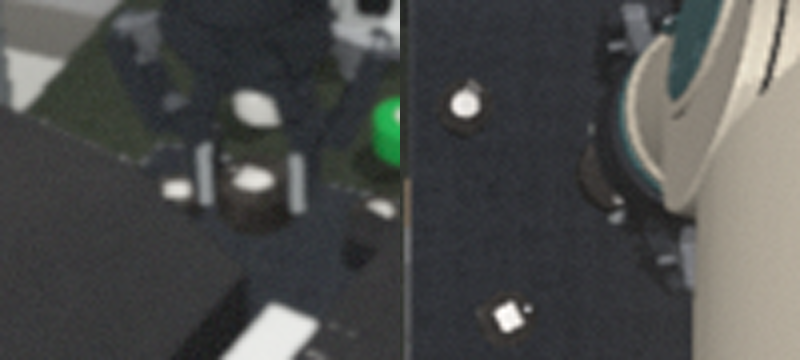

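The specimen is held level with its bottom slightly below the finger tips (disc at crop (252,195) between tips (205,205) and (297,212)). Carrying it high over the clamp head.

```bash
python3 -m pendant '[0,0,0.04,0,0,0,0.2, 0,0.02,0.08,0,0,0,0.2, -0.005,0.06,0.09,0,0,0,0.2, -0.010,0.095,0.09,0,0,0,0.2, -0.015,0.13,0.09,0,0,0,0.2, -0.020,0.165,0.09,0,0,0,0.2, -0.025,0.2,0.09,0,0,0,0.2, -0.030,0.235,0.09,0,0,0,0.2, -0.035,0.27,0.09,0,0,0,0.2, -0.04,0.305,0.09,0,0,0,0.2, -0.045,0.34,0.09,0,0,0,0.2, -0.049,0.37,0.09,0,0,0,0.2, -0.050,0.39,0.09,0,0,0,0.2, -0.050,0.399,0.09,0,0,0,0.2, -0.050,0.399,0.09,0,0,0,0.2, -0.050,0.399,0.09,0,0,0,0.2, -0.050,0.399,0.05,0,0,0,0.2, -0.050,0.399,0.02,0,0,0,0.2, -0.050,0.399,0.02,0,0,0,0.2, -0.050,0.399,0.02,0,0,0,0.2]'
python3 - <<'E'
from h import *
s=ctrl.get_image("side"); t=ctrl.get_image("top"); st=ctrl.read_state(); print(st["eef_pos"].round(1),st["force"],st["width"])
print(w2px(s,[543.8,15,22]),w2px(s,st["eef_pos"]))
out=np.hstack([cv2.resize(s["image"][125:225,275:375],(400,400),interpolation=2),cv2.resize(t["image"][165:265,160:260],(400,400),interpolation=2)])
save(out,"v6")
E
```

```text
clock: 7.88
eef_pos: [542.3, 13.0, 88.7]
tool_rot: [3.136, 0.002, 0.199]
force: [0.3, -0.8, -0.1]
width: 37.9
[544.5  14.2  91. ] [0.43283938 0.28024369 0.09934718] 37.24112535538722
(np.float64(329.8748684021589), np.float64(168.3293245126311)) (np.float64(330.46955798372977), np.float64(147.54125689118885))
```

View pics/v6.png

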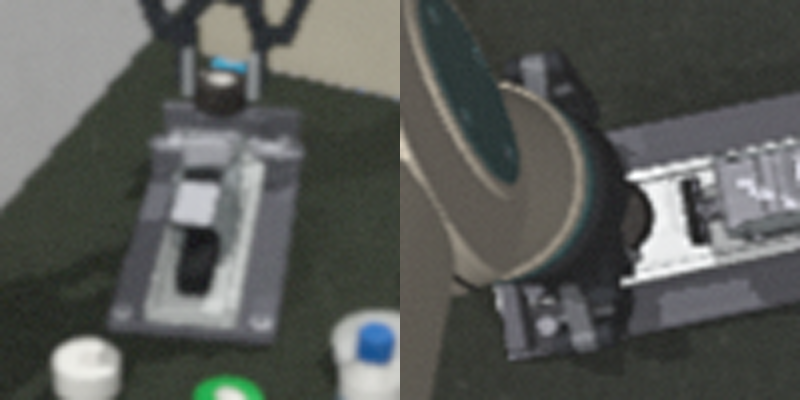

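Run:
```python
from h import *
t=ctrl.get_image("top"); st=ctrl.read_state()
a=np.radians(11.4); ex=np.array([np.cos(a),np.sin(a)]); ey=np.array([-np.sin(a),np.cos(a)]); C=np.array([553.6,-30.2])
f=lambda p:(((np.array(p)[:2]-C)@ex).round(1),((np.array(p)[:2]-C)@ey).round(1))
print("tcp",f(st["eef_pos"]),"edge",f(px2w(t,222.6,218.6,85)),f(px2w(t,222.6,218.6,106)))
print(st["eef_pos"].round(1), st["tool_rot"])
for dx in(0,-1): print("target",(C+46.8*ey+dx*ex).round(1))
for r in ctrl.cut_out(t,"specimen_mid")[:4]: print(round(r["confidence"],2),r["bbox"])
```

```text
tcp (np.float64(0.3), np.float64(45.6)) edge (np.float64(-3.4), np.float64(26.1)) (np.float64(-5.7), np.float64(22.0))
[544.9  14.5  91.5] [ 3.1359431  -0.00501049  0.19992006]
target [544.3  15.7]
target [543.4  15.5]
0.69 [215.4, 211.4, 221.9, 226.2]
0.65 [435.0, 207.5, 454.7, 222.8]
0.65 [325.4, 215.4, 344.2, 234.1]
0.57 [327.1, 173.1, 350.1, 193.6]
```

```bash
python3 -m pendant '[-0.0005,-0.0005,-0.025,0,0,0,0.2, -0.0005,-0.0005,-0.045,0,0,0,0.2, -0.0005,-0.0005,-0.055,0,0,0,0.2, -0.0005,-0.0005,-0.058,0,0,0,0.2, -0.0005,-0.0005,-0.058,0,0,0,0.2, -0.0005,-0.0005,-0.058,0,0,0,0.2]'; python3 -m pendant '[0,0,0,0,0,0,0.2]'
```

```text
clock: 8.58
eef_pos: [545.2, 14.5, 34.6]
tool_rot: [3.136, -0.007, 0.2]
force: [0.4, -0.2, -0.7]
width: 37.6
clock: 8.67
eef_pos: [545.9, 14.6, 35.6]
tool_rot: [3.136, -0.009, 0.2]
force: [-0.0, 0.5, -0.7]
width: 37.7
```

```bash
python3 -m pendant '[0,0,-0.001,0,0,0,0.2, 0,0,-0.002,0,0,0,0.2, 0,0,-0.002,0,0,0,0.2]'
```

```text
clock: 8.92
eef_pos: [546.2, 14.5, 34.0]
tool_rot: [3.136, -0.009, 0.2]
force: [0.4, -0.0, 0.7]
width: 37.4
```

```bash
python3 -m pendant '[-0.002,-0.0005,-0.001,0,0,0,0.2, -0.002,-0.0005,-0.002,0,0,0,0.2, -0.002,-0.0005,-0.003,0,0,0,0.2, -0.002,-0.0005,-0.003,0,0,0,0.2, -0.002,-0.0005,-0.003,0,0,0,0.2]'
```

```text
clock: 9.33
eef_pos: [544.1, 14.0, 30.8]
tool_rot: [3.136, -0.009, 0.2]
force: [0.7, -0.1, -0.4]
width: 37.2
```

```bash
python3 -m pendant '[0,0,-0.001,0,0,0,0.2, 0,0,-0.0015,0,0,0,0.2, 0,0,-0.0015,0,0,0,0.2]'
```

```text
clock: 9.58
eef_pos: [544.1, 14.1, 29.4]
tool_rot: [3.136, -0.009, 0.2]
force: [0.1, -0.7, 1.1]
width: 37.4
```

```bash
python3 -m pendant '[0,0,0,0,0,0,0.5, 0,0,0,0,0,0,0.6, 0,0,0,0,0,0,0.65, 0,0,0,0,0,0,0.65, 0,0,0.01,0,0,0,0.65, 0,0,0.03,0,0,0,0.65, 0,0,0.07,0,0,0,0.65, 0,0,0.11,0,0,0,0.65, 0,0,0.14,0,0,0,0.3, 0,0,0.14,0,0,0,0.1]'
```

```text
clock: 10.42
eef_pos: [548.1, 14.7, 176.3]
tool_rot: [3.134, -0.021, 0.2]
force: [1.6, 0.7, -0.2]
width: 32.0
```

```bash
python3 -m pendant '[0.006,-0.035,0,0,0,0,0, 0.012,-0.07,0,0,0,0,0, 0.018,-0.105,0,0,0,0,0, 0.024,-0.14,0,0,0,0,0, 0.027,-0.157,-0.02,0,0,0,0, 0.027,-0.157,-0.04,0,0,0,0, 0.027,-0.157,-0.055,0,0,0,0, 0.027,-0.157,-0.055,0,0,0,0, 0.027,-0.157,-0.055,0,0,0,0]'
python3 - <<'E'
from h import *
s=ctrl.get_image("side"); t=ctrl.get_image("top"); st=ctrl.read_state(); print(st["eef_pos"].round(1),st["force"],st["width"])
a=np.radians(11.4); ex=np.array([np.cos(a),np.sin(a)]); ey=np.array([-np.sin(a),np.cos(a)]); C=np.array([553.6,-30.2])
f=lambda p:(((np.array(p)[:2]-C)@ex).round(1),((np.array(p)[:2]-C)@ey).round(1))
print("tcp",f(st["eef_pos"]))
for r in ctrl.cut_out(t,"specimen_mid")[:5]:
  b=r["bbox"];print(round(r["confidence"],2),b,f(px2w(t,(b[0]+b[2])/2,(b[1]+b[3])/2,33)))
out=np.hstack([cv2.resize(s["image"][125:225,275:375],(300,300),interpolation=2),cv2.resize(t["image"][165:265,170:320],(480,320),interpolation=2)[:300]])
save(out,"v7")
E
```

```text
clock: 11.17
eef_pos: [574.6, -142.0, 121.1]
tool_rot: [3.135, -0.019, 0.201]
force: [-0.4, 0.5, -0.0]
width: 0.2
[ 575.9 -141.9  122.4] [-0.07420703  0.25275229  0.29551131] -0.036310987590587145
tcp (np.float64(-0.2), np.float64(-113.9))
0.86 [326.1, 219.8, 347.8, 237.6] (np.float64(-66.9), np.float64(-191.4))
0.82 [327.8, 173.1, 348.3, 193.2] (np.float64(25.5), np.float64(-213.5))
0.75 [209.6, 210.5, 227.2, 229.2] (np.float64(1.5), np.float64(45.4))
0.65 [435.1, 206.9, 452.8, 222.7] (np.float64(-84.2), np.float64(-414.1))
```

View pics/v7.png

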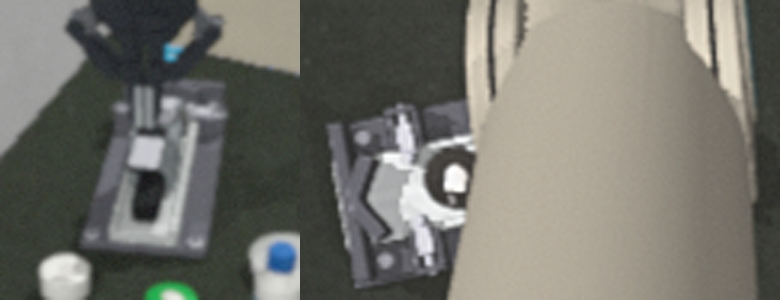

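The specimen lies on the bed between the lips, top crop (452,178), about clamp y 45 as planned. The tool is above the paddle. First press, in steps.

```bash
python3 -m pendant '[0,0,-0.015,0,0,0,0, 0,0,-0.026,0,0,0,0, 0,0,-0.028,0,0,0,0, 0,0,-0.028,0,0,0,0]'; python3 -m pendant '[0,0,-0.004,0,0,0,0, 0,0,-0.008,0,0,0,0,0,0,-0.008,0,0,0,0,0,0,-0.008,0,0,0,0]'
```

```text
clock: 11.65
eef_pos: [575.5, -141.7, 94.2]
tool_rot: [3.134, -0.022, 0.201]
force: [0.1, -0.5, -0.3]
width: -0.2
clock: 11.98
eef_pos: [576.0, -141.6, 86.5]
tool_rot: [3.134, -0.023, 0.202]
force: [0.0, 0.9, 2.0]
width: 0.1
```

```bash
python3 -m pendant '[0,0,-0.004,0,0,0,0, 0,0,-0.008,0,0,0,0,0,0,-0.012,0,0,0,0,0,0,-0.0125,0,0,0,0,0,0,-0.0125,0,0,0,0]'
python3 - <<'E'
from h import *
t=ctrl.get_image("top"); s=ctrl.get_image("side"); print(ctrl.read_state()["eef_pos"].round(1),ctrl.read_state()["force"].round(1))
for r in ctrl.cut_out(t,"jaw_pad")[:2]+ctrl.cut_out(s,"head")[:1]: print(r["bbox"],round(r["confidence"],2))
E
```

```text
clock: 12.4
eef_pos: [576.4, -141.7, 74.2]
tool_rot: [3.133, -0.023, 0.201]
force: [-1.0, -0.2, 3.6]
width: 0.3
[ 576.4 -141.7   74.3] [ 1.1 -1.3  3.1]
[225.6, 212.0, 226.8, 223.4] 0.43
[319.2, 159.8, 333.5, 199.6] 0.73
```

```bash
python3 -m pendant '[0,0,0.01,0,0,0,0, 0,0,0.022,0,0,0,0, -0.0014,0.0069,0.022,0,0,0,0, -0.0014,0.0069,0.022,0,0,0,0, -0.0014,0.0069,0.01,0,0,0,0, -0.0014,0.0069,0.004,0,0,0,0, -0.0014,0.0069,0.0,0,0,0,0, -0.0014,0.0069,0.0,0,0,0,0, -0.0014,0.0069,0.0,0,0,0,0]'
python3 - <<'E'
from h import *
t=ctrl.get_image("top"); s=ctrl.get_image("side"); print(ctrl.read_state()["eef_pos"].round(1),ctrl.read_state()["force"].round(1))
for r in ctrl.cut_out(t,"jaw_pad")[:2]+ctrl.cut_out(s,"head")[:1]: print(r["bbox"],round(r["confidence"],2))
out=np.hstack([cv2.resize(s["image"][125:225,275:375],(300,300),interpolation=2),cv2.resize(t["image"][165:265,170:320],(480,320),interpolation=2)[:300]])
save(out,"v8")
E
```

```text
clock: 13.35
eef_pos: [574.6, -134.9, 73.5]
tool_rot: [3.133, -0.022, 0.201]
force: [-1.0, -1.7, 1.9]
width: -0.0
[ 574.6 -135.    73.9] [ 0.3 -0.9  2. ]
[319.5, 157.6, 335.0, 197.8] 0.67
```

View pics/v8.png

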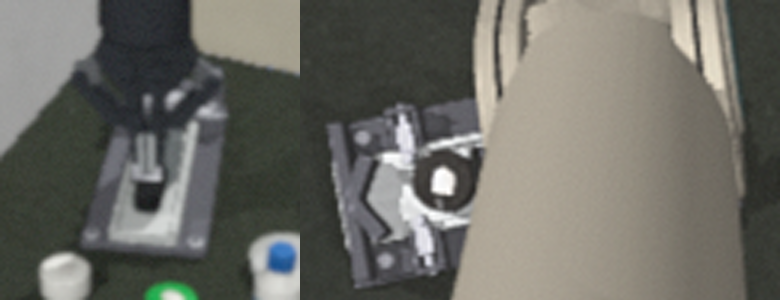

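The disc has moved about 5 mm forward (now crop (443,181)), which fits two teeth of head travel. Continuing to pump.

```bash
python3 -m pendant '[0,0,0.01,0,0,0,0, 0,0,0.022,0,0,0,0, -0.0014,0.0069,0.022,0,0,0,0, -0.0014,0.0069,0.01,0,0,0,0, -0.0014,0.0069,0.004,0,0,0,0, -0.0014,0.0069,0.0,0,0,0,0, -0.0014,0.0069,0.0,0,0,0,0, -0.0014,0.0069,0.01,0,0,0,0, -0.0014,0.0069,0.022,0,0,0,0, -0.0028,0.0138,0.022,0,0,0,0, -0.0028,0.0138,0.01,0,0,0,0, -0.0028,0.0138,0.004,0,0,0,0, -0.0028,0.0138,0.0,0,0,0,0, -0.0028,0.0138,0.0,0,0,0,0, -0.0028,0.0138,0.0,0,0,0,0]'
python3 - <<'E'
from h import *
t=ctrl.get_image("top"); print(ctrl.read_state()["eef_pos"].round(1),ctrl.read_state()["force"].round(1))
a=np.radians(11.4); ex=np.array([np.cos(a),np.sin(a)]); ey=np.array([-np.sin(a),np.cos(a)]); C=np.array([553.6,-30.2])
f=lambda p:(((np.array(p)[:2]-C)@ex).round(1),((np.array(p)[:2]-C)@ey).round(1))
for r in ctrl.cut_out(t,"specimen_mid"):
  b=r["bbox"]
  if b[0]<260:print(round(r["confidence"],2),b,f(px2w(t,(b[0]+b[2])/2,(b[1]+b[3])/2,33)))
E
```

```text
clock: 14.8
eef_pos: [572.0, -121.1, 73.6]
tool_rot: [3.133, -0.023, 0.202]
force: [0.9, -0.1, 3.9]
width: -0.3
[ 572.  -121.1   73.7] [ 0.5 -0.2  4.7]
0.56 [202.6, 210.1, 214.9, 228.9] (np.float64(6.3), np.float64(64.8))
```

```bash
cat > chk.py <<'E'
from h import *
t=ctrl.get_image("top"); s=ctrl.read_state(); print(s["eef_pos"].round(1),s["force"].round(1))
a=np.radians(11.4); ex=np.array([np.cos(a),np.sin(a)]); ey=np.array([-np.sin(a),np.cos(a)]); C=np.array([553.6,-30.2])
f=lambda p:(((np.array(p)[:2]-C)@ex).round(1),((np.array(p)[:2]-C)@ey).round(1))
for r in ctrl.cut_out(t,"specimen_mid"):
  b=r["bbox"]
  if b[0]<260:print(round(r["confidence"],2),b,f(px2w(t,(b[0]+b[2])/2,(b[1]+b[3])/2,33)))
E
python3 -m pendant '[0,0,0.01,0,0,0,0, 0,0,0.022,0,0,0,0, -0.0014,0.0069,0.022,0,0,0,0, -0.0014,0.0069,0.01,0,0,0,0, -0.0014,0.0069,0.004,0,0,0,0, -0.0014,0.0069,0.0,0,0,0,0, -0.0014,0.0069,0.0,0,0,0,0, -0.0014,0.0069,0.0,0,0,0,0]'; python3 chk.py
python3 -m pendant '[0,0,0.01,0,0,0,0, 0,0,0.022,0,0,0,0, -0.0014,0.0069,0.022,0,0,0,0, -0.0014,0.0069,0.01,0,0,0,0, -0.0014,0.0069,0.004,0,0,0,0, -0.0014,0.0069,0.0,0,0,0,0, -0.0014,0.0069,0.0,0,0,0,0, -0.0014,0.0069,0.0,0,0,0,0]'; python3 chk.py
```

```text
clock: 15.57
eef_pos: [571.6, -113.7, 73.9]
tool_rot: [3.133, -0.025, 0.202]
force: [0.4, -0.8, 7.2]
width: -0.1
[ 571.6 -113.8   73.9] [0.4 0.3 6.2]
0.67 [200.6, 214.8, 207.8, 230.0] (np.float64(2.4), np.float64(75.2))
0.19 [178.0, 182.6, 311.5, 254.2] (np.float64(-6.8), np.float64(-8.8))
clock: 16.33
eef_pos: [570.9, -106.3, 73.8]
tool_rot: [3.132, -0.027, 0.203]
force: [0.7, -0.4, 5.0]
width: -0.0
[ 570.9 -106.3   73.8] [0.6 0.2 5. ]
0.4 [192.1, 213.5, 200.4, 230.4] (np.float64(6.7), np.float64(91.2))
```

Run:
```python
from h import *
t=ctrl.get_image("top"); st=ctrl.read_state(); print(st["eef_pos"].round(1),st["force"].round(1))
a=np.radians(11.4); ex=np.array([np.cos(a),np.sin(a)]); ey=np.array([-np.sin(a),np.cos(a)]); C=np.array([553.6,-30.2])
big=cv2.resize(t["image"][175:265,165:275],None,fx=7,fy=7,interpolation=2)
th=np.linspace(0,6.3,60)
for y,c in((82.8,(255,255,0)),(90.8,(0,255,255))):
  q=np.array([w2px(t,np.append(C+20*np.cos(k)*ex+(y+20*np.sin(k))*ey,43)) for k in th]); q=(q-[165,175]+.5)*7
  cv2.polylines(big,[q.astype(np.int32)],True,c,1)
save(big,"v9")
```

```text
[ 570.9 -106.3   73.9] [ 0.8 -0.   5. ]
```

View pics/v9.png

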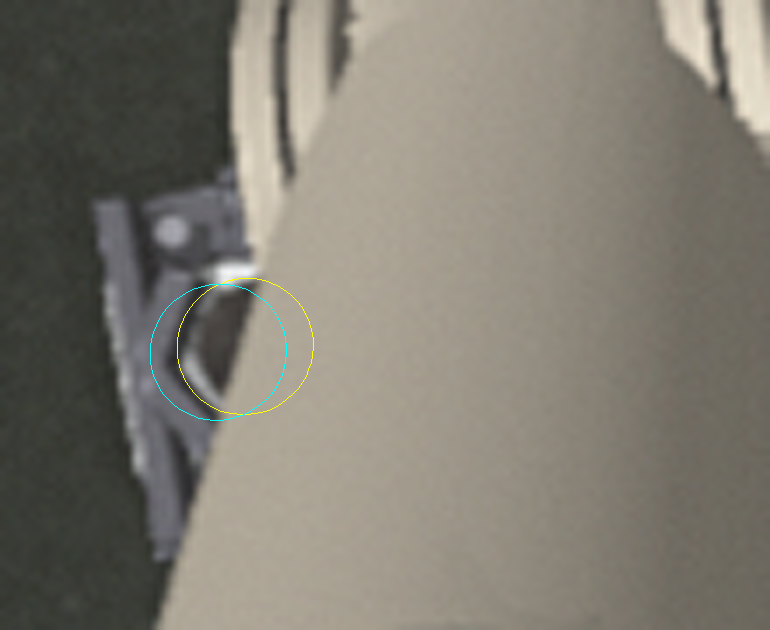

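After six pumps the disc's left edge is at crop x≈190, with a bright strip of bed still showing before the V. It is at about y 79 and not home yet. One pump at a time from here.

```bash
python3 -m pendant '[0,0,0.01,0,0,0,0, 0,0,0.022,0,0,0,0, -0.0014,0.0069,0.022,0,0,0,0, -0.0014,0.0069,0.01,0,0,0,0, -0.0014,0.0069,0.004,0,0,0,0, -0.0014,0.0069,0.0,0,0,0,0, -0.0014,0.0069,0.0,0,0,0,0, -0.0014,0.0069,0.0,0,0,0,0]'; python3 chk.py
```

```text
clock: 17.15
eef_pos: [569.7, -98.9, 73.4]
tool_rot: [3.132, -0.027, 0.203]
force: [-0.0, -1.1, 4.5]
width: -0.0
[569.7 -98.9  73.5] [0.9 0.1 3.4]
0.15 [174.4, 206.9, 193.0, 243.8] (np.float64(5.1), np.float64(118.0))
```

```bash
python3 -m pendant '[0,0,0.01,0,0,0,0, 0,0,0.022,0,0,0,0, -0.003,0.0055,0.022,0,0,0,0, -0.003,0.0055,0.01,0,0,0,0, -0.003,0.0055,0.004,0,0,0,0, -0.003,0.0055,0.0,0,0,0,0, -0.003,0.0055,0.0,0,0,0,0, -0.003,0.0055,0.0,0,0,0,0]'; python3 chk.py
```

```text
clock: 17.92
eef_pos: [568.0, -93.0, 75.0]
tool_rot: [3.132, -0.03, 0.203]
force: [1.0, -0.1, 7.4]
width: -0.1
[568.  -93.   75.1] [-1.  -0.1  7.7]
```

```bash
python3 -m pendant '[0,0,-0.001,0,0,0,0, 0,0,-0.0018,0,0,0,0, 0,0,-0.0018,0,0,0,0]';python3 -m pendant '[0,0,0,0,0,0,0, 0,0,0,0,0,0,0]'
```

```text
clock: 18.27
eef_pos: [568.7, -93.0, 74.9]
tool_rot: [3.13, -0.033, 0.203]
force: [-1.3, -0.6, 9.1]
width: 0.0
clock: 18.43
eef_pos: [568.9, -93.5, 76.3]
tool_rot: [3.129, -0.034, 0.203]
force: [-1.1, -1.6, 6.3]
width: -0.2
```

```bash
python3 -m pendant '[-0.001,0,-0.002,0,0,0,0, -0.001,0,-0.004,0,0,0,0, -0.001,0,-0.005,0,0,0,0, -0.001,0,-0.005,0,0,0,0]'; python3 chk.py
```

```text
clock: 18.77
eef_pos: [569.4, -93.3, 73.2]
tool_rot: [3.128, -0.037, 0.203]
force: [-0.6, -1.7, 10.7]
width: -0.0
[569.3 -93.3  73.2] [-0.3 -0.5 10.6]
```

About 10.6 N at full press, so firm (over 7.5 N). I let go and back off for an unobstructed look.

```bash
python3 -m pendant '[0,0,0.01,0,0,0,0, 0,0,0.025,0,0,0,0, 0,0,0.06,0,0,0,0, 0,-0.03,0.09,0,0,0,0, 0,-0.07,0.1,0,0,0,0, 0,-0.11,0.1,0,0,0,0, 0,-0.15,0.1,0,0,0,0, 0,-0.19,0.1,0,0,0,0, 0,-0.2,0.1,0,0,0,0, 0,-0.2,0.1,0,0,0,0]'
python3 - <<'E'
from h import *
ims=[ctrl.get_image("top") for _ in range(4)]; t=ims[-1]; st=ctrl.read_state(); print(st["eef_pos"].round(1),st["force"].round(1),st["tool_rot"])
avg=np.mean([i["image"] for i in ims],0).astype(np.uint8)
big=cv2.resize(avg[175:265,170:280],None,fx=7,fy=7,interpolation=2)
a=np.radians(11.4); ex=np.array([np.cos(a),np.sin(a)]); ey=np.array([-np.sin(a),np.cos(a)]); C=np.array([553.6,-30.2])
f=lambda p:(((np.array(p)[:2]-C)@ex).round(1),((np.array(p)[:2]-C)@ey).round(1))
for l,z in(("specimen_mid",36),("jaw_pad",40),("release_press",95),("trigger_press",90),("head",70)):
 for r in ctrl.cut_out(t,l):
  b=r["bbox"]; m=np.argwhere(r["mask"]).mean(0)[::-1]
  if b[0]<300:print(l,round(r["confidence"],2),b,f(px2w(t,*m,z)))
save(big,"v10")
E
```

```text
clock: 19.7
eef_pos: [567.6, -298.6, 173.3]
tool_rot: [3.125, -0.036, 0.196]
force: [-0.4, 0.2, -0.2]
width: 0.1
[ 569.8 -290.6  173.5] [0.6 0.4 0.1] [ 3.12918483 -0.03783198  0.20613144]
jaw_pad 0.59 [205.7, 214.1, 210.0, 232.3] (np.float64(-0.7), np.float64(62.2))
release_press 0.67 [208.2, 208.1, 238.3, 225.0] (np.float64(-2.1), np.float64(23.7))
trigger_press 0.77 [235.3, 205.2, 272.1, 221.2] (np.float64(-1.0), np.float64(-40.4))
head 0.59 [208.7, 203.9, 272.8, 233.7] (np.float64(-2.0), np.float64(-2.6))
```

View pics/v10.png

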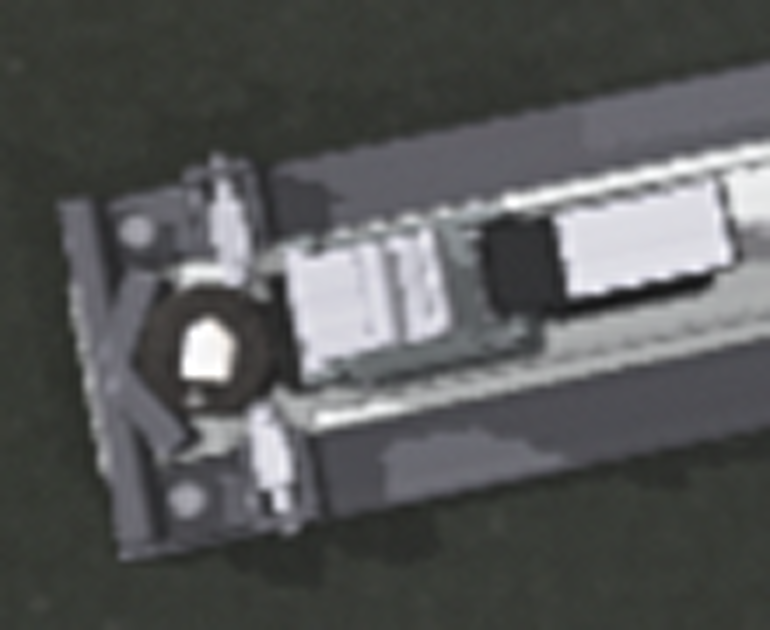

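Eight teeth (trigger moved 55 mm). The disc sits against both V faces (crop (207,350)) behind the cheeks, with the pad pressed back against the head. Checking the numbers and zooming in on the release lever.

Run:
```python
from h import *
ims=[ctrl.get_image("top") for _ in range(6)]; t=ims[-1]
avg=np.mean([i["image"].astype(float) for i in ims],0)
a=np.radians(11.4); ex=np.array([np.cos(a),np.sin(a)]); ey=np.array([-np.sin(a),np.cos(a)]); C=np.array([553.6,-30.2])
f=lambda p:(((np.array(p)[:2]-C)@ex).round(1),((np.array(p)[:2]-C)@ey).round(1))
print("disc",f(px2w(t,199.2,224.6,43)))
# rectified plane z=95 in clamp frame, x -25..25, y -15..60 ; 10 px/mm
k=8; ys=np.arange(-20,70,1/k); xs=np.arange(28,-30,-1/k)
U=np.zeros((len(xs),len(ys)),np.float32);V=U.copy()
for i,x in enumerate(xs):
  for j,y in enumerate(ys):
    U[i,j],V[i,j]=w2px(t,np.append(C+x*ex+y*ey,95))
r=cv2.remap(avg.astype(np.float32),U,V,cv2.INTER_CUBIC)
r=np.clip((r-60)*1.25,0,255).astype(np.uint8)
for y in range(-20,70,10):
  j=(y+20)*k; r[:12,j:j+2]=(255,0,0); cv2.putText(r,str(y),(j+3,14),0,.4,(255,0,0),1)
s=ctrl.get_image("side"); c=cv2.resize(s["image"][150:190,310:360],None,fx=2.5,fy=2.5,interpolation=2); 
save(r,"v11")
```

```text
disc (np.float64(-1.1), np.float64(83.7))
```

View pics/v11.png

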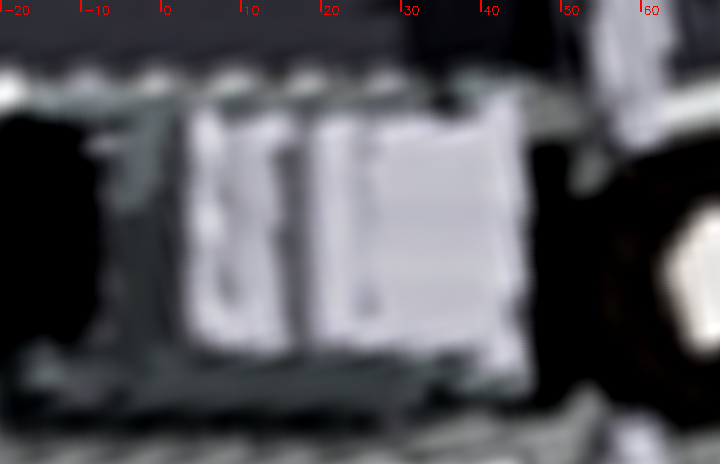

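Disc centre is at clamp y 83.7, 37 mm past the load spot, which fits "home". In the rectified head view two parallel bars sit 16 mm apart at y≈5.5 (ridge) and y≈21.5 (thumb bar). Moving above the thumb bar.

```bash
python3 -m pendant '[-0.002,0.03,0,0.1,1,0,0, -0.005,0.065,0,0.2,2.3,0,0, -0.007,0.10,0,0.2,2.3,0,0, -0.009,0.135,0,0.2,2.3,0,0, -0.011,0.17,0,0.2,2.3,0,0, -0.014,0.205,0,0.2,2.3,0,0, -0.016,0.24,0,0.2,2.3,0,0, -0.018,0.265,0,0.2,2.3,0,0, -0.0195,0.285,0,0.2,2.3,0,0, -0.0195,0.285,-0.02,0.2,2.3,0,0, -0.0195,0.285,-0.04,0.2,2.3,0,0, -0.0195,0.285,-0.05,0.2,2.3,0,0, -0.0195,0.285,-0.05,0.2,2.3,0,0, -0.0195,0.285,-0.05,0.2,2.3,0,0]';python3 -m pendant '[0,0,0,0,0,0,0]'
```

```text
clock: 21.67
eef_pos: [549.7, -8.6, 123.1]
tool_rot: [3.139, 0.002, 0.202]
force: [0.4, 0.1, 0.7]
width: -0.2
clock: 21.75
eef_pos: [550.4, -8.8, 123.8]
tool_rot: [3.139, 0.001, 0.202]
force: [-0.2, -0.2, 0.5]
width: 0.1
```

Descending gently, checking the force at 103 (ridge) and 95 (bar).

```bash
python3 -m pendant '[-0.0015,-0.0005,-0.01,0,0,0,0, -0.0015,-0.0005,-0.018,0,0,0,0, -0.0015,-0.0005,-0.022,0,0,0,0, -0.0015,-0.0005,-0.022,0,0,0,0, -0.0015,-0.0005,-0.022,0,0,0,0]';python3 -m pendant '[0,0,-0.002,0,0,0,0, 0,0,-0.004,0,0,0,0, 0,0,-0.004,0,0,0,0]'
```

```text
clock: 22.17
eef_pos: [548.7, -9.3, 101.4]
tool_rot: [3.139, 0.002, 0.202]
force: [0.5, 0.4, -0.3]
width: -0.2
clock: 22.42
eef_pos: [548.6, -9.3, 97.2]
tool_rot: [3.139, 0.002, 0.202]
force: [-0.8, 0.0, 0.2]
width: 0.1
```

```bash
python3 -m pendant '[0,0,-0.002,0,0,0,0, 0,0,-0.004,0,0,0,0, 0,0,-0.006,0,0,0,0, 0,0,-0.006,0,0,0,0]'
```

```text
clock: 22.75
eef_pos: [549.0, -10.2, 91.7]
tool_rot: [3.138, 0.001, 0.201]
force: [0.3, -0.9, 7.4]
width: 0.0
```

```bash
python3 -m pendant '[0,0,-0.002,0,0,0,0, 0,0,-0.004,0,0,0,0, 0,0,-0.005,0,0,0,0, 0,0,-0.005,0,0,0,0]'
```

```text
clock: 23.08
eef_pos: [549.8, -12.2, 87.5]
tool_rot: [3.135, 0.0, 0.2]
force: [-0.2, -3.9, 8.6]
width: -0.2
```

```bash
python3 -m pendant '[0.001,-0.005,-0.0005,0,0,0,0, 0.002,-0.01,-0.0005,0,0,0,0, 0.003,-0.015,-0.0005,0,0,0,0, 0.004,-0.02,-0.0005,0,0,0,0, 0.005,-0.025,-0.0005,0,0,0,0, 0.006,-0.03,-0.0005,0,0,0,0, 0.007,-0.035,-0.0005,0,0,0,0,  0.008,-0.04,-0.0005,0,0,0,0]'; python3 -m pendant '[0,0,0,0,0,0,0]'
```

```text
clock: 23.75
eef_pos: [557.7, -50.7, 87.6]
tool_rot: [3.137, -0.0, 0.201]
force: [-2.0, 3.0, 7.0]
width: -0.1
clock: 23.83
eef_pos: [557.9, -51.6, 88.2]
tool_rot: [3.136, -0.0, 0.2]
force: [-1.8, -2.7, 8.1]
width: 0.0
```

```bash
python3 -m pendant '[0.0007,-0.0035,-0.001,0,0,0,0, 0.0014,-0.007,-0.001,0,0,0,0, 0.0021,-0.0105,-0.001,0,0,0,0, 0.0026,-0.013,-0.001,0,0,0,0, 0.0026,-0.013,-0.001,0,0,0,0]'; python3 -m pendant '[0.0006,-0.003,-0.0005,0,0,0,0, 0.001,-0.005,-0.0005,0,0,0,0, 0.001,-0.005,-0.0005,0,0,0,0]'
```

```text
clock: 24.25
eef_pos: [560.6, -63.6, 87.7]
tool_rot: [3.137, -0.001, 0.2]
force: [-1.3, 2.7, 6.7]
width: -0.2
clock: 24.5
eef_pos: [562.0, -66.9, 87.9]
tool_rot: [3.139, -0.002, 0.201]
force: [-1.3, 3.6, 6.9]
width: 0.3
```

```bash
python3 -m pendant '[0.0004,-0.002,-0.0007,0,0,0,0, 0.0008,-0.004,-0.0007,0,0,0,0, 0.0008,-0.004,-0.0007,0,0,0,0]'; python3 -m pendant '[0.0004,-0.002,-0.0005,0,0,0,0, 0.0008,-0.004,-0.0005,0,0,0,0, 0.0008,-0.004,-0.0005,0,0,0,0]'
```

```text
clock: 24.75
eef_pos: [563.0, -69.2, 87.8]
tool_rot: [3.141, -0.003, 0.202]
force: [-2.6, 3.5, 6.4]
width: -0.4
clock: 25.0
eef_pos: [563.3, -69.9, 87.5]
tool_rot: [-3.139, -0.003, 0.204]
force: [-1.6, 5.7, 3.7]
width: -0.1
```

```bash
python3 -m pendant '[0.0006,-0.003,-0.001,0,0,0,0, 0.0012,-0.006,-0.001,0,0,0,0, 0.0012,-0.006,-0.001,0,0,0,0]'
```

```text
clock: 25.25
eef_pos: [563.6, -70.8, 86.5]
tool_rot: [-3.132, -0.003, 0.206]
force: [-2.6, 8.9, 4.4]
width: -0.1
```

```bash
python3 -m pendant '[0,0,0.005,0,0,0,0, 0,0,0.02,0,0,0,0, 0,0,0.05,0,0,0,0, 0,0,0.085,0,0,0,0, 0,-0.035,0.09,0,0,0,0, 0,-0.07,0.09,0,0,0,0, 0,-0.105,0.09,0,0,0,0, 0,-0.14,0.09,0,0,0,0, 0,-0.175,0.09,0,0,0,0, 0,-0.21,0.09,0,0,0,0, 0,-0.23,0.09,0,0,0,0, 0,-0.23,0.09,0,0,0,0, 0,-0.23,0.09,0,0,0,0]'
python3 - <<'E'
from h import *
ims=[ctrl.get_image("top") for _ in range(4)]; t=ims[-1]; st=ctrl.read_state(); print(st["eef_pos"].round(1),st["force"].round(1))
avg=np.mean([i["image"] for i in ims],0).astype(np.uint8)
save(cv2.resize(avg[175:265,165:310],None,fx=5.4,fy=5.4,interpolation=2),"v12")
a=np.radians(11.4); ex=np.array([np.cos(a),np.sin(a)]); ey=np.array([-np.sin(a),np.cos(a)]); C=np.array([553.6,-30.2])
f=lambda p:(((np.array(p)[:2]-C)@ex).round(1),((np.array(p)[:2]-C)@ey).round(1))
for l,z in(("specimen_mid",36),("jaw_pad",40),("release_press",95),("trigger_press",90),("head",70)):
 for im in ims[2:]:
  for r in ctrl.cut_out(im,l):
   b=r["bbox"]; m=np.argwhere(r["mask"]).mean(0)[::-1]
   if b[0]<310:print(l,round(r["confidence"],2),b,f(px2w(t,*m,z)))
E
```

```text
clock: 26.33
eef_pos: [562.8, -302.6, 176.0]
tool_rot: [-3.132, -0.002, 0.203]
force: [0.5, 0.7, 0.6]
width: 0.1
[ 564.1 -298.7  176.6] [0.9 0.5 0.7]
specimen_mid 0.59 [190.4, 216.4, 212.5, 234.5] (np.float64(-1.5), np.float64(84.7))
specimen_mid 0.72 [192.0, 213.6, 212.5, 234.4] (np.float64(-1.1), np.float64(84.3))
jaw_pad 0.64 [227.2, 208.3, 238.1, 229.0] (np.float64(-1.5), np.float64(11.5))
jaw_pad 0.51 [229.6, 212.9, 237.1, 228.4] (np.float64(-3.9), np.float64(11.3))
jaw_pad 0.24 [265.2, 195.3, 300.1, 216.9] (np.float64(4.7), np.float64(-92.7))
release_press 0.87 [236.0, 203.3, 268.8, 219.3] (np.float64(-1.4), np.float64(-30.9))
release_press 0.56 [238.1, 202.7, 263.3, 223.6] (np.float64(-1.7), np.float64(-29.3))
trigger_press 0.74 [263.5, 193.1, 300.3, 216.6] (np.float64(-1.0), np.float64(-95.7))
trigger_press 0.89 [264.8, 192.5, 299.3, 214.4] (np.float64(-1.1), np.float64(-96.0))
head 0.84 [229.4, 198.4, 300.9, 226.4] (np.float64(-2.2), np.float64(-55.7))
head 0.64 [264.2, 194.2, 300.1, 217.3] (np.float64(1.5), np.float64(-93.9))
head 0.63 [230.1, 197.7, 297.8, 225.0] (np.float64(-1.8), np.float64(-56.6))
```

View pics/v12.png

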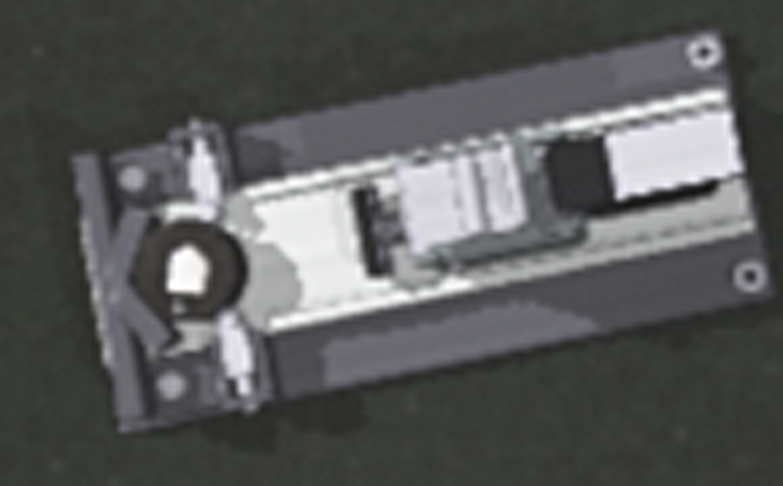

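The head is back: paddle at y −95.8 against −95.6 at the start. The specimen stayed home (crop (189,269), y≈84) behind the cheeks. Handing in.

```bash
python3 -c "
from cell import ctrl
print(ctrl.finish_job())"
```

```text
the job is handed in; nothing more can be done
None
```

The specimen is home in the V-stop, the head is fully back, and the job is handed in at about 26 s of the 72 s. `finish_job` reports no verdict.

- **Loading:** I took the large black disc from the mat and laid it flat on the bed, within about 2 mm of the load spot.
- **Clamping:** I pumped the trigger 8 times. On the last press it pushed back 10.6 N at about 17 mm (6.3 to 9.1 N at 14 to 15 mm), so it was firm. I estimate the jaw force at about 10 to 13 N.
- **Release:** I held the lever down with 9 N or less and slid the head back until it met its rear stop.
- **Last checks, top camera:**
  - The trigger is back at its starting position, to within 0.5 mm.
  - The disc is at clamp y of about 84 mm, touching both V faces and behind the cheeks. It was at 83.7 mm while clamped, so it stayed home.
  - The arm is clear of everything.
- **Less certain:**
  - The clamped disc position was read from the picture by eye, because the network missed the disc in that shot.
  - The camera is only good to about 2 mm, the same size as the home tolerance.
  - The last press first stopped a little short and had to be deepened to make sure of the click.
  - I did not re-measure the other objects in the scene at the end.

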